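Press a thumb slug home behind the guard and hold it down

TASK

Press the white thumb slug home in its black sleeve on the small green bench press. First slide the clear guard window fully shut by its black upright grip, then flip the yellow safety catch right over towards you, and then pull the lever down by its red grip as far as it will go, so that the slug goes down flush with its sleeve. Both the lever and the slug spring back if let go, so finish while still holding the lever down; keep the guard shut from before the lever moves, and leave the things standing round the press where they are.

Things in the scene. Friction and masses are not known exactly. Their poses are not given: they have to be found in the camera images.
- press: green bench press fixed to the worktop, turned by up to 0.2 rad; base 183 x 170 mm, head 50 mm wide, 200 mm high, ram rack on it up to 222 mm. Origin under the middle of its base; x points from its front (guard, near the robot) to its back, y to its left (lever side), z up. The guard track runs along y across its front, 72 mm before the origin, y = +0.08 to -0.20, 121 mm high
- guard_grip (a point): centre of the black upright grip of the guard window: a block 14 mm wide along the press's y axis, 22 mm along x, 53 mm high (21 mm above and 32 mm below this point), standing free on a flat carriage on top of the track at the right end of the window, about 45 mm in front of the head
- guard (a joint): how far the sliding guard window is open, in m: 0 fully shut, 0.115 fully open. It shuts by moving along the press's +y axis (to its left); light friction of about 2 N, stays where it is left, and meets a stop at 0
- catch_tab (a point): top end of the yellow thumb tab of the safety catch, on the right (-y) side of the head: a flat plate 26 mm wide along the press's y axis and 7 mm thick, 42 mm high, standing just above its pivot and leaning 0.3 rad towards the front; this point is the middle of its top edge
- catch_pivot (a point): point on the catch's hinge axis (which runs along the press's y axis), at the foot of the tab, 47 mm from its top edge; the nose reaches 5 mm above it, 32 mm to the back
- catch (a joint): angle of the safety catch in rad: 0 engaged (its nose blocks a tooth on the lever shaft, so that the lever moves only 0.06 to 0.12 rad), 1.15 flipped right over (tab lying forward). The tab tips further towards the front (-x) of the press; less than 1 N at the tab moves it, and past about 0.7 rad it falls over by itself and stays
- red_grip: red round grip of the lever, 20 mm in diameter and 80 mm long, lying along the press's y axis at the lever's end, on the left side of the press; it turns freely on its rod. Origin at its centre. A wall shelf hangs behind the press: front edge at x = 0.60, underside 0.47 above the worktop
- lever_pivot (a point): point on the lever's shaft axis (along the press's y axis) in the plane of the grip's centre: the grip's centre travels on an arc of radius 110 mm about it
- lever (a joint): angle of the lever in rad: 0 at rest (the arm from pivot to grip stands up and leans 0.55 rad towards the front, -x, of the press), 0.85 at its stop (arm nearly level, 1.4 rad from upright); the grip swings forward and down. A spring returns it to 0 when let go; pulling it to the stop takes about 6 to 10 N at the grip. 0.030 m of ram travel per rad
- ram: steel ram of the press above the slug, round foot 32 mm in diameter. Origin at the centre of the foot's underside; it moves down with the lever, to the height of the sleeve's top at the lever's stop
- slug: white thumb slug, a loose tube 25 mm in diameter and 49 mm long, standing upright in the sleeve's bore on a sprung ejector. Origin at the centre of its underside
- slug_top (a point): centre of the slug's top end; 12 mm above the sleeve's top at the start, level with it when pressed home
- sleeve_top (a point): centre of the mouth of the black sleeve (48 mm outer diameter), 75 mm above the worktop
- glue: white squeeze bottle of adhesive with a blue cap, 32 mm in diameter, 112 mm high, standing beside the press; bystander. Origin under its base
- red_slug: red thumb slug, 26 mm in diameter, 51 mm high, standing left of the press; bystander. Origin under its base
- blue_slug: blue thumb slug, 26 mm in diameter, 70 mm high, standing left of the press; bystander. Origin under its base

How it is judged:
On the way, in this order (a step that is already met when the one before it is completed fails the run):
1. the guard window is fully shut (value of joint guard below 0.005 m), for 0.2 s.
2. with the guard shut, the safety catch is flipped over (value of joint catch above 0.85 rad and value of joint guard below 0.008 m), for 0.2 s.
3. the lever is pulled down to its stop (value of joint lever above 0.8 rad and value of joint guard below 0.008 m), for 0.2 s.
At the end, for the whole second after the job is handed in: The fingers still hold the red grip (over 1 N), the lever rests within 0.05 rad of its stop, the ram presses the white slug (over 4 N) flush with its sleeve (at most 2.5 mm proud), the guard is within 8 mm of shut and the catch flipped over (past 0.85 rad) (all of step 3 and value of joint catch above 0.85 rad and velocity of joint lever below 0.1 rad/s and z of slug_top in the frame of sleeve_top below 0.0025 m and horizontal distance between slug_top and sleeve_top below 0.004 m and contact force between ram and slug above 4 N and contact force between the fingers and red_grip above 1 N); the arm keeps its last pose, push and grip.
It fails at once if the lever is pulled while the guard is open (value of joint lever above 0.15 rad and value of joint guard above 0.012 m).
It fails at once if something standing round the press is pushed away or knocked over (distance of any of glue, red_slug, blue_slug from where it was at the start of the episode above 0.03 m or angle between any of glue, red_slug, blue_slug's own z axis and vertical above 0.5 rad).
It also fails if it takes over 54 s, if anything falls off the work surface, if the arm or the gripper's body presses on something with over 40 N, if the wrist force passes 120 N, or if a joint passes its speed limit or range.

ROBOT

A 6-joint arm with a two-finger parallel gripper is mounted at the origin on a cart in front of the work surface, level with it; the furniture and walls round the work are solid. World frame = base frame: x ahead of the robot, y to its left, z up, the work surface at z = 0. Lengths are in m, angles in rad, forces in N, time in s.
With the tool pointing down it reaches from about 0.325 to 0.9 m from the base axis. Payload 6.1 kg.
Tool frame: the origin (TCP) lies midway between the tips of the shut fingers; the grasp point (between the pads) lies 19 mm behind it; z points along the fingers, y is the line along which they close (so a half turn about z gives the same grasp; the last joint's range is limited). The gripper opens to 85 mm and grips with 20 to 120 N. Pads are 22 mm wide; open, the fingers measure 114 mm over their backs; the gripper's body (76 mm by 85 mm) begins 54 mm behind the grasp point. The pads swing forward as they close: fully open they stand 13 mm farther back than shut.
Start: joints at [-1.302, 0.22, 1.526, -0, 1.395, -0.126], TCP at [0.24, -0.577, 0.231] pointing down, gripper open.
Joint ranges: [-2.98, 2.98], [-0.91, 2.08], [0.09, 2.57], [-1.24, 4.39], [0.2, 2.65], [-2.68, 2.68]. Speed limits (rad/s): [2.57, 2.57, 3.01, 3.14, 3.14, 3.14].

INTERFACE

Orientations are given as [roll, pitch, yaw] about the fixed x, y, z axes, in that order (R = Rz(yaw) Ry(pitch) Rx(roll)).
In Python, from plant import movep, move_l, set_joints, gripper_to, hold, inverse_kinematics, observe, get_image, get_calibration, Unreachable, job_done gives the robot as it stands. Calls block until the motion is done:
- movep(position, orientation): joint-space move of the TCP to a pose.
- move_l(position, feed=0.15, rotation=None, max_force=None): straight line of the TCP; rotation=None keeps the orientation; feed is the mean speed in m/s. With max_force (N) it stops when the force on the tool has changed by that much, and returns True; else False.
- set_joints(angles): joint-space move.
- gripper_to(opening, f_grip=None): finger opening in m; f_grip is the grip in N (None keeps the last); returns when the fingers have stopped.
- hold(seconds).
- inverse_kinematics(position, orientation): joint angles nearest the present ones, or None.
- observe(): the state.
- get_image(name): name is "scene" or "top" or "wrist"; returns (picture, depth): 420x560x3 uint8, red, green, blue; 420x560 float32, m along the optical axis (not along the pixel's ray), 0 where there is no reading.
- get_calibration(name): a dict with "intrinsics" (3x3 intrinsics, pixels), "world_from_camera" (4x4, takes a point from camera to world coordinates). Camera axes: x right, y down, z forward; pixel columns grow to the right and rows downward; lengths in m; the calibration is good to about 2 mm. A picture is of the moment at which its call begins: read the wrist's pose just before it. get_calibration takes no time and is no camera call; for the wrist camera it gives the pose at the moment of the call.
A pose or a line that the arm cannot do raises Unreachable and nothing moves.
- job_done(): hands the job in; it is judged then, once.
The state is a dict: "time_s": time; "q": joint angles; "joint_velocities": joint speeds; "joint_torque": joint torques, N m; "eef_pos": TCP position; "tcp_rot": TCP orientation; "ft_force": force on the tool from outside, world axes, zero at the start; "torque": the same for the moment, N m; "opening": finger opening in m; "grasp_force": force on a finger pad.
Only numpy, scipy, OpenCV 4.12 (cv2) and the standard library are available. Lean on these libraries where they do the work, as an engineer would, in place of code of your own. Each camera call takes 0.05 s, during which the arm holds its last target. There are 200 camera calls.

## Working session

There is one attempt and no reset: what is moved stays moved. The work goes in short steps, each a Python script; the robot and the scene stay as the last script left them, time stands still between calls to the robot, and variables do not carry over. Pictures are saved under pics/ and viewed, at most 10 in all, crops included, and the job is handed in when it is done.

```bash
mkdir -p pics; ls
cat > h.py <<'E'
import numpy as np, cv2
from plant import *
def grab(n):
    c=get_calibration(n); im,d=get_image(n)
    K=np.array(c["intrinsics"]);T=np.array(c["world_from_camera"])
    v,u=np.mgrid[:d.shape[0],:d.shape[1]]
    P=np.stack([(u-K[0,2])/K[0,0]*d,(v-K[1,2])/K[1,1]*d,d],-1)@T[:3,:3].T+T[:3,3]
    P[d==0]=np.nan
    return im,d,P
def save(n,im): cv2.imwrite("pics/"+n,im[...,::-1])
E
python3 - <<'E'
from h import *
for n in("scene","top"):
    im,d,P=grab(n); save(n+"0.png",im); np.savez(n+"0.npz",im=im,P=P)
    print(n,get_calibration(n))
print(observe())
E
```

```text
pics
scene {'intrinsics': array([[416.75029098,   0.        , 277.11427255],
       [  0.        , 416.75029098, 210.26936576],
       [  0.        ,   0.        ,   1.        ]]), 'world_from_camera': array([[-0.8321573 , -0.2403024 ,  0.49976894,  0.08152752],
       [-0.55437175,  0.33831878, -0.76040276,  0.60430762],
       [ 0.01364539, -0.90983249, -0.4147513 ,  0.51463432],
       [ 0.        ,  0.        ,  0.        ,  1.        ]])}
top {'intrinsics': array([[482.58859983,   0.        , 276.56946165],
       [  0.        , 482.58859983, 207.63760391],
       [  0.        ,   0.        ,   1.        ]]), 'world_from_camera': array([[-0.0265922 , -0.9941678 ,  0.10451431,  0.38920456],
       [-0.99956041,  0.02781523,  0.01026171, -0.03052285],
       [-0.01310895, -0.10419548, -0.99447044,  1.04036298],
       [ 0.        ,  0.        ,  0.        ,  1.        ]])}
{'time_s': 0.1, 'q': array([-1.30210624e+00,  2.21119030e-01,  1.52749888e+00, -1.56095935e-05,
        1.39469282e+00, -1.26098669e-01]), 'joint_velocities': array([-0.00069089, -0.00136667, -0.00430604, -0.00175663, -0.00135136,
        0.00131344]), 'joint_torque': array([ 1.80806896e-03, -4.98239601e+01, -3.90547585e+01, -2.16555445e-04,
        5.58997068e-03,  6.17016454e-06]), 'eef_pos': array([ 0.24023108, -0.57640153,  0.23032497]), 'tcp_rot': array([-3.13988629e+00, -2.00831206e-04,  3.94791335e-01]), 'ft_force': array([-0.16536062, -0.32287139, -0.63106235]), 'torque': array([-0.03671034,  0.02638132,  0.02068387]), 'grasp_force': 0.0, 'opening': 0.08536038374384232}
```

View pics/scene0.png

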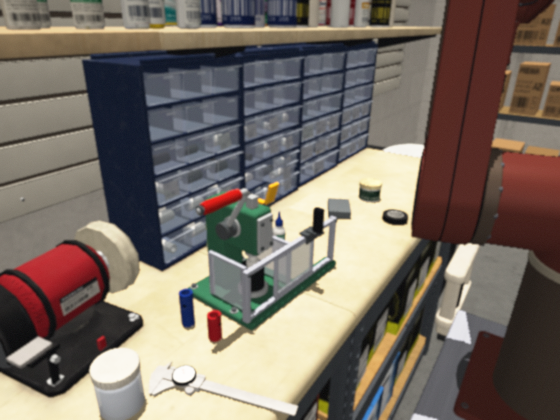

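View pics/top0.png

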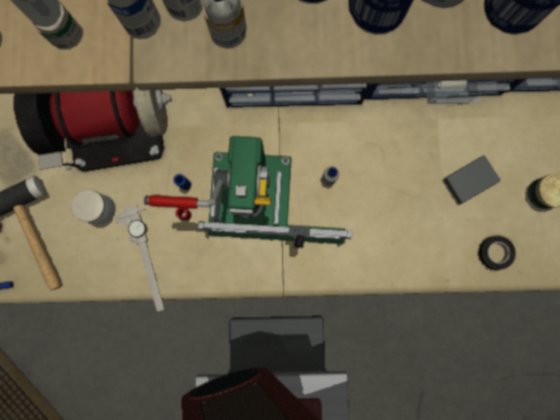

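The scene picture shows the press with the black grip at (318,220), the yellow tab at (270,192) and the red grip at (221,201). The top picture shows the grip at (299,241), the tab at (263,190), the red grip at (172,202) and the glue at (330,177).

Run:
```python
from h import *
def st(name,n,mask,box,zr):
    f=np.load(n+"0.npz"); im=f["im"].astype(int);P=f["P"]
    u0,v0,u1,v1=box; m=np.zeros(im.shape[:2],bool); m[v0:v1,u0:u1]=1
    m&=mask(*np.moveaxis(im,-1,0))&(P[...,2]>zr[0])&(P[...,2]<zr[1])
    Q=P[m]; 
    if len(Q)<3: print(name,n,len(Q));return
    c=Q.mean(0); w,V=np.linalg.svd(Q-c,full_matrices=False)[1:]
    print(name,n,len(Q),"med",np.median(Q,0).round(4),"lo",np.percentile(Q,3,0).round(4),"hi",np.percentile(Q,97,0).round(4),"ax",V[0].round(3))
red=lambda r,g,b:(r>110)&(g<60)&(b<60)
yel=lambda r,g,b:(r>140)&(g>90)&(b<80)
blk=lambda r,g,b:(r<50)&(g<50)&(b<50)
grn=lambda r,g,b:(g>r+15)&(g>b)
wht=lambda r,g,b:(r>110)&(g>110)&(b>100)
st("red","top",red,(140,190,205,212),(.1,.4)); st("red","scene",red,(190,180,250,220),(.1,.4))
st("yel","top",yel,(250,170,280,210),(.1,.4)); st("yel","scene",yel,(255,175,285,210),(.1,.4))
st("blk","top",blk,(285,228,312,255),(.1,.3)); st("blk","scene",blk,(305,200,332,245),(.1,.3))
st("base","top",grn,(195,130,305,245),(.003,.035))
st("head","top",grn,(215,130,275,220),(.17,.24))
st("track","top",lambda r,g,b:r>-1,(195,215,355,250),(.11,.135))
st("glue","top",lambda r,g,b:r>-1,(315,160,345,190),(.04,.2))
st("bsl","top",lambda r,g,b:r>-1,(170,168,195,195),(.04,.2))
f=np.load("top0.npz");im=f["im"];P=f["P"]
m=((P[...,2]>.17)&(P[...,2]<.25)); m[:, :212]=0;m[:,280:]=0;m[:130]=0;m[225:]=0
print(cv2.minAreaRect((P[m][:,:2]*1000).astype(np.float32)))
save("topc.png",cv2.resize(im[125:255,135:360],None,fx=3.5,fy=3.5,interpolation=cv2.INTER_CUBIC))
```

```text
red top 411 med [0.4871 0.1458 0.2631] lo [0.4789 0.1112 0.26  ] hi [0.4954 0.1828 0.2659] ax [-0.091 -0.996 -0.006]
red scene 363 med [0.4825 0.1527 0.2587] lo [0.4765 0.115  0.2523] hi [0.4906 0.186  0.2629] ax [-0.103 -0.995 -0.001]
yel top 149 med [0.5039 0.0027 0.2011] lo [ 0.4819 -0.0081  0.1961] hi [0.5271 0.0118 0.241 ] ax [-0.63  -0.006  0.777]
yel scene 191 med [0.4895 0.0075 0.2182] lo [ 0.4826 -0.0059  0.1961] hi [0.5165 0.0148 0.2372] ax [ 0.538  0.027 -0.843]
blk top 107 med [ 0.419  -0.0584  0.1826] lo [ 0.4099 -0.0672  0.1312] hi [ 0.4294 -0.0521  0.1858] ax [-0.035  0.138 -0.99 ]
blk scene 235 med [ 0.4201 -0.055   0.1528] lo [ 0.4112 -0.06    0.1142] hi [ 0.4336 -0.0501  0.181 ] ax [-0.173 -0.006  0.985]
base top 2132 med [ 0.5115 -0.0059  0.0161] lo [ 0.4369 -0.0453  0.0127] hi [0.6077 0.1062 0.0197] ax [-0.795  0.607  0.001]
head top 1961 med [0.5506 0.0349 0.1997] lo [0.4823 0.0067 0.1947] hi [0.6021 0.0611 0.2028] ax [-0.995  0.103  0.002]
track top 1067 med [ 0.446  -0.0302  0.122 ] lo [ 0.4275 -0.155   0.1141] hi [0.4702 0.1236 0.1328] ax [-0.102 -0.995  0.012]
glue top 218 med [ 0.5548 -0.1307  0.0707] lo [ 0.5444 -0.1458  0.046 ] hi [ 0.5708 -0.1194  0.1056] ax [-0.197  0.12  -0.973]
bsl top 144 med [0.5536 0.1769 0.0682] lo [0.5426 0.165  0.0427] hi [0.5653 0.1885 0.0738] ax [-0.161 -0.21  -0.964]
((538.7844848632812, 41.566490173339844), (143.1910400390625, 100.4491195678711), 2.9351375102996826)
```

View pics/topc.png

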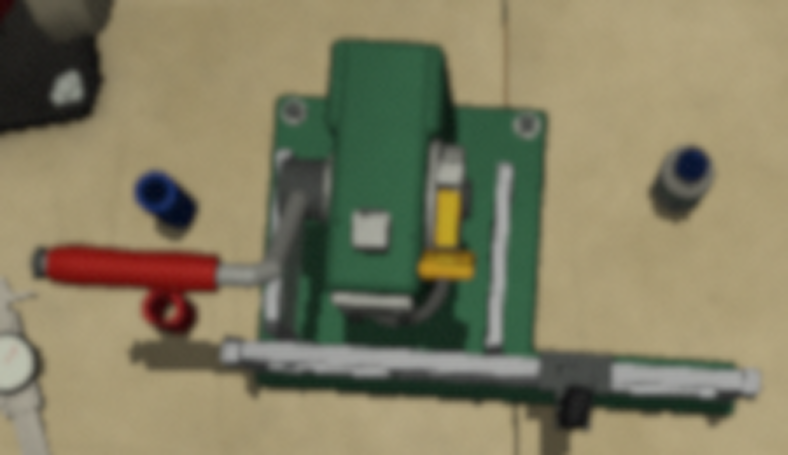

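Press yaw is about −0.10. I'll push the guard with the shut fingers, tool tilted so that the body stays clear of the head and lever.

```bash
cat >> h.py <<'E'
from scipy.spatial.transform import Rotation as Ro
YAW=-0.10
ex=np.array([np.cos(YAW),np.sin(YAW),0]); ey=np.array([-np.sin(YAW),np.cos(YAW),0]); ez=np.array([0,0,1.])
def ori(tilt,close="y"):
    "tool z leans forward by tilt; fingers close along press y or x"
    z=np.sin(tilt)*ex-np.cos(tilt)*ez
    y=ey if close=="y" else np.cross(z,ey)
    best=None
    for s in(1,-1):
        e=Ro.from_matrix(np.c_[np.cross(s*y,z),s*y,z]).as_euler("xyz")
        q=inverse_kinematics([.48,0,.3],e)
        c=9 if q is None else abs(q[5])
        if best is None or c<best[0]: best=(c,e)
    return best[1]
GG=np.array([.4205,-.0595,.164]); RG=np.array([.4855,.149,.253]); TAB=np.array([.484,.003,.240])
PIV=TAB+.0139*ex-.0449*ez
E
python3 - <<'E'
from h import *
for t in(0,.2,.4,.6,.8):
    o=ori(t); a=GG-.045*ey; a[2]=.145
    f=lambda p,o:None if inverse_kinematics(p,o) is None else inverse_kinematics(p,o).round(2)
    print(t,o.round(2),f(a,o),f(a+.14*ey,o),f(TAB,o))
for t in(0,.2,-.2):
    o=ori(t,"x");print("x",t,o.round(2),f(RG-.019*ez,o),f(RG-.051*ex-.094*ez,o))
E
```

```text
0 [ 3.14  0.   -0.1 ] [-0.43 -0.18  2.1  -0.    1.22  1.24] [-0.1  -0.18  2.1  -0.    1.22  1.57] [-0.16 -0.13  1.87 -0.    1.4   1.51]
0.2 [ 3.14 -0.2  -0.1 ] [-0.49 -0.37  2.26  0.09  1.07  1.15] [-0.1  -0.36  2.25  0.    1.05  1.57] [-0.17 -0.3   2.03  0.01  1.22  1.5 ]
0.4 [ 3.14 -0.4  -0.1 ] [-0.57 -0.56  2.42  0.22  0.93  1.  ] [-0.1  -0.55  2.41  0.    0.87  1.57] [-0.18 -0.48  2.19  0.04  1.03  1.48]
0.6 [ 3.14 -0.6  -0.1 ] None None [-0.19 -0.65  2.35  0.07  0.84  1.45]
0.8 [ 3.14 -0.8  -0.1 ] None None [-0.21 -0.83  2.52  0.13  0.66  1.38]
x 0 [3.14 0.   1.47] [ 0.14 -0.06  1.82 -0.    1.38  0.24] [ 0.17 -0.11  2.01 -0.    1.24  0.27]
x 0.2 [2.94 0.   1.47] [ 0.18 -0.22  1.97 -0.06  1.19  0.29] [ 0.21 -0.27  2.16 -0.07  1.06  0.34]
x -0.2 [-2.94  0.    1.47] [0.11 0.09 1.68 0.04 1.57 0.21] [0.14 0.05 1.87 0.05 1.42 0.22]
```

Run:
```python
from h import *
gripper_to(0,40)
o=ori(.4); a=GG-.050*ey-.004*ex; a[2]=.146
movep(a+[0,0,.10],o)
move_l(a,.15)
print(move_l(a+.16*ey,.08,max_force=9))
s=observe();print(s["time_s"],s["eef_pos"],((s["eef_pos"]-a)@ey).round(4),s["ft_force"])
hold(.3)
im,d,P=grab("top");save("t1.png",cv2.resize(im[125:255,135:360],None,fx=3,fy=3))
print(observe()["ft_force"],observe()["time_s"])
```

```text
True
4.6667 [ 0.42025147 -0.01877033  0.14601543] 0.0905 [-3.56801701 -9.57971676  2.42127095]
[-1.96554421 -6.3165109   3.07137882] 5.0167
```

View pics/t1.png

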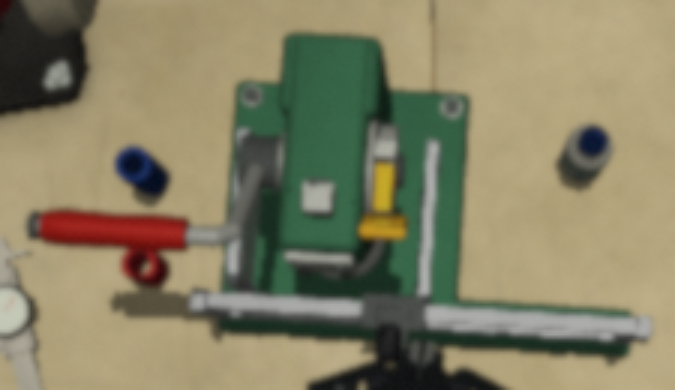

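The grip has moved about 62 mm, now at (388,340) in the crop. A steady 6 N (friction is only 2 N) suggests the stop; I'll confirm with a firmer push.

Run:
```python
from h import *
p=observe()["eef_pos"]
print(move_l(p+.08*ey,.06,max_force=14))
s=observe();print(((s["eef_pos"]-p)@ey).round(4),s["ft_force"],s["time_s"])
im,d,P=grab("scene");save("s1.png",cv2.resize(im[150:340,170:370],None,fx=3,fy=3))
```

```text
True
-0.0002 [-1.96250298 -5.56731771  2.73855952] 5.3167
```

View pics/s1.png

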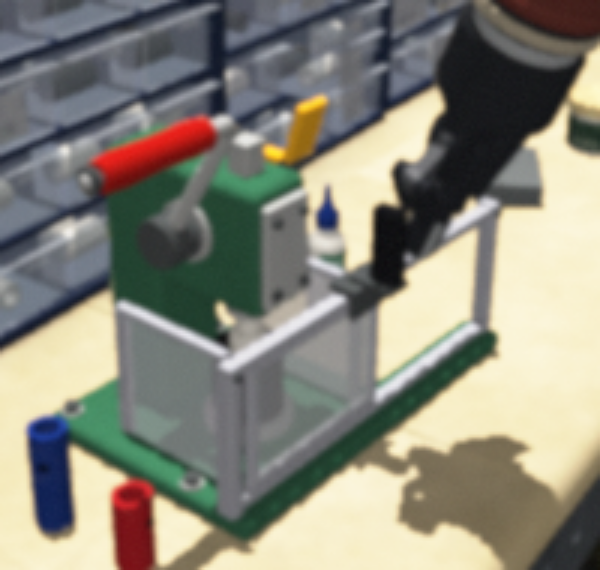

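The window now fills the frame from the left post to its grip (388,240) and 14 N more did not move it, so it is shut. Now the catch.

Run:
```python
from h import *
p=observe()["eef_pos"]
move_l(p-.02*ey,.1); move_l(p-.02*ey+[0,0,.16],.2)
o=ori(0)
def c(a,r=.032):
    L=.3+a
    return PIV-.008*ey+(-r*np.sin(L)+.0035*np.cos(L)+.011)*ex+(r*np.cos(L)+.0035*np.sin(L))*ez
movep(c(-.4)+[.012,0,.08],o)
f=observe()["ft_force"]
print(move_l(c(-.4)+[.012,0,0],.12,max_force=6))
for a in(-.1,.2,.5,.75,.95):
    print(a,move_l(c(a),.08,max_force=10),(observe()["ft_force"]-f).round(2))
move_l(observe()["eef_pos"]+[0,0,.08],.15)
movep(np.array([.40,-.12,.33]),o)
im,d,P=grab("scene");save("s2.png",cv2.resize(im[150:340,170:370],None,fx=3,fy=3));print(observe()["time_s"])
im,d,P=grab("top");np.savez("t2.npz",im=im,P=P)
```

```text
False
-0.1 False [-0.61  0.45  0.01]
0.2 False [ 0.11 -0.22 -1.09]
0.5 False [-0.16 -0.38 -0.64]
0.75 False [-0.11  0.28  0.58]
0.95 False [ 0.14  0.06 -0.31]
11.0917
```

View pics/s2.png

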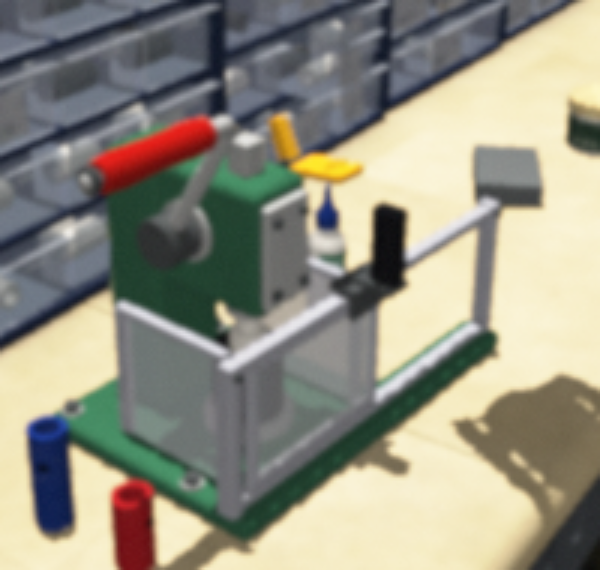

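The tab lies forward at (325,167), the nose is up at (285,135) and the guard is still shut. Now the lever.

Run:
```python
from h import *
o=ori(0,"x"); RG[1]=.150
LP=RG+.0575*ex-.0938*ez
def g(a): L=.55+a; return LP+.11*(-np.sin(L)*ex+np.cos(L)*ez)-.018*ez
gripper_to(.07,60)
movep(g(0)+[0,0,.085],o)
print(move_l(g(0),.12,max_force=8))
gripper_to(0,60)
s=observe();f=s["ft_force"];print(s["time_s"],s["eef_pos"],s["opening"],s["grasp_force"],f)
for a in np.linspace(.1,.8,8):
    r=move_l(g(a),.06,max_force=35); s=observe()
    print(a.round(2),r,s["eef_pos"].round(4),(s["ft_force"]-f).round(1),round(s["opening"],4))
    if r: break
print(s["time_s"])
```

```text
False
14.2833 [0.48649793 0.14997249 0.23572787] 0.018038018403004317 58.46336245536804 [ 3.92746201 -0.61126803  0.37415241]
0.1 False [0.477  0.1508 0.2287] [ 2.4  0.7 -1.3] 0.0182
0.2 False [0.4692 0.1515 0.2217] [ 5.  -0.9 -2.5] 0.018
0.3 False [0.4622 0.1521 0.214 ] [ 6.7 -1.7 -3.6] 0.0183
0.4 False [0.4561 0.1526 0.2058] [ 8.3 -2.3 -2.4] 0.0182
0.5 False [0.4511 0.1531 0.1975] [ 8.5 -3.4  0.1] 0.0181
0.6 False [0.4466 0.1535 0.1882] [ 8.  -3.7  3.1] 0.0179
0.7 False [0.4428 0.1539 0.1784] [ 7.3 -3.9  4.3] 0.018
0.8 False [0.4401 0.1542 0.1682] [ 6.  -4.1  6.6] 0.0178
16.95
```

Run:
```python
from h import *
p=observe()["eef_pos"]; f=observe()["ft_force"]
t=-.16*ex-.987*ez
print(move_l(p+.025*t,.03,max_force=16)); 
for i in range(3):
    hold(.3); s=observe(); print(s["time_s"],((s["eef_pos"]-p)@t).round(4),s["eef_pos"],(s["ft_force"]-f).round(1),s["ft_force"].round(1),s["grasp_force"])
im,d,P=grab("scene");save("s3.png",cv2.resize(im[150:340,170:370],None,fx=3,fy=3))
```

```text
True
17.65 0.0052 [0.43939478 0.15426959 0.16297903] [-15.3   2.    7. ] [-5.3 -2.6 14. ] 60.72865962982178
17.95 0.0052 [0.43938623 0.15425709 0.16298643] [-14.3   3.1   7. ] [-4.3 -1.6 14. ] 60.727282762527466
18.25 0.0052 [0.43940006 0.1542709  0.16300203] [-16.    2.7   6.5] [-6.  -1.9 13.5] 60.727622509002686
```

View pics/s3.png

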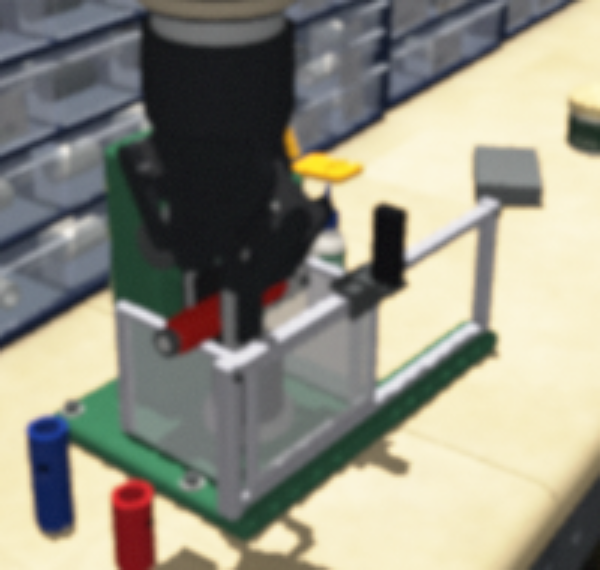

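Lever level, grip held at (220,310), catch and guard unchanged. One firmer push will tell whether this is the stop.

Run:
```python
from h import *
p=observe()["eef_pos"]
print(move_l(p+[.001,0,-.012],.02,max_force=14)); hold(.4)
s=observe(); print(s["time_s"],s["eef_pos"]-p,s["ft_force"].round(1),s["grasp_force"],np.abs(s["joint_velocities"]).max())
im,d,P=grab("scene"); im=im.astype(int)
m=(im[...,0]>110)&(im[...,1]<60)&(im[...,2]<60)&(P[...,2]>.13)&(P[...,2]<.3)
m[:,:170]=0;m[:,300:]=0;m[:150]=0;m[300:]=0
Q=P[m];print(len(Q),np.percentile(Q,[3,50,97],axis=0).round(4))
```

```text
True
18.975 [9.47731176e-07 7.90206739e-06 2.04771229e-05] [-5.7 -2.5 13.8] 60.749210715293884 0.001746728002278463
122 [[0.4287 0.1521 0.1777]
 [0.4337 0.1814 0.1844]
 [0.4403 0.1913 0.188 ]]
```

```bash
python3 -c "
from plant import *
print(job_done())"
```

```text
the job is handed in; nothing more can be done
None
```

I handed the job in with the guard shut, the catch flipped over and the lever held at its stop by the red grip. I inferred the slug is flush from the lever sitting at its stop. I didn't measure the slug directly, and the hand-in gave no verdict.

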